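Lock the barrier switch off with its locking bar

TASK

Lock off the barrier motor's drum switch on the desk console so that it can be sealed: push its handle round, from the running side, until the slot across the switch disc lines up with the steel locking bar, without swinging on to the reverse side, then push the bar by its thumb tab right through the slot and the keeper beyond until it is fully home. Only push with closed fingertips or the outside of the fingers: do not take the handle or the tab between the fingers and do not force anything. Leave the other things on the desk and the console where they are.

Things in the scene. Friction and masses are not known exactly. Their poses are not given: they have to be found in the camera images.
- console: grey steel control console, 240 (x, depth) x 320 (y, width) x 85 mm high, fixed to the desk. Origin: centre of its underside; x points to its back, away from the operator, y to its left. On its flat top: the drum switch, the locking bar in two staples right (-y) of it, a keeper staple left (+y) of it (staples 20 mm high), and buttons and lamps up to 12 mm high along the front edge.
- slot_axis (a point): fixed point on the switch disc's turning axis (console x -5, y +50 mm), 12.5 mm above the console's top, at mid-height of the slot and the bar; axes as the console's. The disc: 66 mm across, 21 mm high, two black half-moons with a 15 mm wide slot right across between them, open above.
- rotor (a joint): angle of the switch disc and handle, rad, anticlockwise from above positive. 0 = OFF: handle straight to the console's back (+x), slot along y, in line with the bar. Starts on the running side, 0.6 to 1.55 (handle to the left, +y). Stops at -1.6 and 1.75; no click or stop at 0, friction 0.16 N m, stays where left. The bar enters freely within about 0.08; its tapered nose then centres the disc.
- handle_end (a point): top of the handle on its centre line, 80 mm from the turning axis, 46 mm above the console's top; turns with it, x axis outwards along the handle. The black pistol handle is at right angles to the slot, 16 to 18 mm wide, with upright sides from 25 to 46 mm above the console's top between 44 and 92 mm (its end) from the axis. It passes over the staples.
- bolt (a joint): travel of the steel locking bar, m: 0 to 0.003 at the start (parked, nose about 5 mm short of the disc), 0.104 fully home against its stop, nose 17 mm out beyond the keeper. Slides along the console's +y, 2 N friction plus 6 N per m/s, stays where left; the disc blocks it while the slot is out of line. Bar 10 mm wide, 8 thick, 8.5 to 16.5 mm above the console's top, in line with the axis.
- thumb_tab (a point): middle of the top edge of the bar's upright thumb tab, 39.5 mm above the console's top; moves with the bar, axes as the console's. The tab is 26 mm wide (x), 5 mm thick (y, centred here) and reaches down to 5.5 mm above the console's top; it is pushed on its outer (-y) face. The bar runs from the tab to its nose, 139.5 mm ahead (+y).
- padlock: brass padlock lying on the console's top behind the bar, 34 x 42 x 15 mm with a 25 mm shackle; leave alone. Origin under its middle.
- bolt_seal: yellow and steel bolt seal, 92 mm long, 18 mm thick, lying on the console's top at its back right; leave alone. Origin under its middle.
- docket_book: docket book 105 x 190 x 14 mm on the desk to the left; leave alone. Origin under its middle.
- staple_box: small orange carton 36 x 56 x 18 mm on the desk left of the console; leave alone. Origin under its middle.
- rubber_stamp: rubber stamp standing on its 28 x 62 mm block, with an upright wooden grip, 73 mm high, to the right of the console; leave alone. Origin under its middle.
- calculator: pocket calculator 75 x 115 x 16 mm on the desk right of the console; leave alone. Origin under its middle.
- tea_mug: white mug, 80 mm across, 90 mm high, on the desk to the left; leave alone. Origin under its middle.
- ink_pad: blue-lidded ink pad tin 65 x 100 x 18 mm to the left of the console; leave alone. Origin under its middle.

How it is judged:
By the outcome, as a careful person would: the job done as asked, in the order asked, and still so for the second after the job is handed in, with the robot touching nothing.
It also fails if it takes over 64 s, if anything falls off the work surface, if the arm or the gripper's body presses on something with over 40 N, if the wrist force passes 120 N, or if a joint passes its speed limit or range.

ROBOT

A 6-joint arm with a two-finger parallel gripper is mounted at the origin on the work surface. World frame = base frame: x ahead of the robot, y to its left, z up, the work surface at z = 0. Lengths are in mm, angles in rad, forces in N, time in s.
With the tool pointing down it reaches from about 350 to 775 mm from the base axis. Payload 7.3 kg.
Tool frame: the origin (TCP) lies at the very end of the fingers, on their centre line; the grasp point (between the pads) lies 19 mm behind it; z points along the fingers, y is the line along which they close (so a half turn about z gives the same grasp; the last joint's range is limited). The gripper opens to 92 mm and grips with 3 to 60 N. Pads are 19 mm wide; open, the fingers measure 130 mm over their backs; the gripper's body (75 mm by 190 mm) begins 47 mm behind the grasp point.
Start: joints at [1.196, 0.342, 1.524, -0, 1.275, -0.146], TCP at [119.058, 511.341, 226.741] pointing down, gripper open.
Joint ranges: [-2.53, 2.53], [-0.77, 2.02], [0.04, 2.7], [-1, 4.14], [0.28, 2.66], [-3.11, 3.11]. Speed limits (rad/s): [2.57, 2.57, 3.14, 3.14, 3.14, 3.14].

INTERFACE

Orientations are given as [roll, pitch, yaw] about the fixed x, y, z axes, in that order (R = Rz(yaw) Ry(pitch) Rx(roll)).
In Python, from plant import bot gives the robot as it stands.
- The arm moves only by the tool jog_arm, never from a script. Its argument "targets" is a list of rows, each an object with "xyz": the shift along the tool's x, y, z as a fraction of full scale, a list of three; "spin": the turn about the tool's z as a fraction of full scale. In form: [{"xyz": [x, y, z], "spin": spin}, ...]. A call has exactly 10 rows; each row shifts and turns the commanded pose from where the row before left it, along the tool's axes as they then stand; what a row does not reach is not made up. Full scale, the value 1, is 80 mm for a shift and 0.1 rad for a turn. A row lasts 1/8 s, in which the tool goes at most 62.5 mm and 10.7 degrees, less where a joint would pass 70% of its speed; a pose out of reach is approached as far as the arm can. A call with a number of a shift or a turn outside -1 to 1 is refused whole. A call with a gripper value outside its range is refused whole. "gripper" is the opening in per cent of the stroke, from 0 (shut) to 100 (fully open), set as the call begins (left out, the last holds). The fingers move at their own pace and stop on an object; the grip force is fixed at half the most. Time passes only in rows, so rows that do not move let the fingers close, or fill a call up. It gives the time, the measured TCP pose, the force, the opening and the grip force at its end, in the units of the state.
- bot.get_obs(): the state, without advancing time (a new reading comes with each control period).
- bot.capture(name): name is "scene" or "side" or "wrist"; returns the picture (384x512x3 uint8, blue, green, red); there is no depth.
- bot.get_calibration(name): a dict with "vfov" (degrees; the focal length in pixels is half the picture's height over the tangent of half this angle, whatever the lens; pixels are square), "cx", "cy" (the principal point, pixels), "eye" and "rotation" of the camera in the world. Camera axes: x right, y down, z forward; pixel columns grow to the right and rows downward; lengths in mm; the calibration is good to about 2 mm. A picture is of the moment at which its call begins: read the wrist's pose just before it. get_calibration takes no time and is no camera call; for the wrist camera it gives the pose at the moment of the call.
- bot.close_job(): hands the job in; it is judged then, once.
The state is a dict: "time": time; "joint_positions": joint angles; "dq": joint speeds; "tau": joint torques, N m; "tool_pos": TCP position; "tcp_rot": TCP orientation; "contact_force": force on the tool from outside, world axes, zero at the start; "moment": the same for the moment, N m; "grip_width": finger opening in mm; "finger_force": force on a finger pad.
Only numpy, scipy, OpenCV 4.12 (cv2) and the standard library are available. Lean on these libraries where they do the work, as an engineer would, in place of code of your own. Each camera call takes 0.05 s, during which the arm holds its last target. There are 200 camera calls.

## Working session

There is one attempt and no reset: what is moved stays moved. The work goes in short steps, Python scripts to look and compute and a tool call to move; the robot and the scene stay as the last step left them, time stands still between calls to the robot, and variables do not carry over. Pictures are saved under pics/ and viewed, at most 10 in all, crops included, and the job is handed in when it is done.

Besides the shell and the picture viewer there is one more tool, called after ">>>" as a command line: name --argument value ..., lists and objects as JSON in quotes. jog_arm: Moves the arm, as the interface text tells. Shift numbers are shares of 80 mm and turn numbers shares of 0.1 rad, none past 1 either way. Its arguments: {"type":"object","properties":{"targets":{"type":"array","items":{"type":"object","properties":{"xyz":{"type":"array","items":{"type":"number"}},"spin":{"type":"number"}}}},"gripper":{"type":"number"}},"required":["targets"]}

```bash
mkdir -p pics; ls
python3 - <<'E'
from plant import bot
import cv2,numpy as np
for n in("scene","side"):
    im=bot.capture(n);cv2.imwrite(f"pics/{n}0.png",im)
    print(n,bot.get_calibration(n))
o=bot.get_obs();print(o)
E
```

```text
pics
scene {'vfov': 45.140552646311335, 'cx': 258.5027547042668, 'cy': 192.2976343049878, 'eye': array([1687.72777251,   11.01923105, 1134.19652292]), 'rotation': array([-2.31701442,  0.01983964,  1.44307896])}
side {'vfov': 49.889939533650626, 'cx': 261.4641408283219, 'cy': 193.0679003845344, 'eye': array([ 514.42280619, -736.43137628,  983.40417049]), 'rotation': array([-2.35304642,  0.02173051, -0.07193752])}
{'time': 0.1, 'joint_positions': array([ 1.19599913e+00,  3.42643043e-01,  1.52490417e+00, -4.24694996e-05,
        1.27539197e+00, -1.46009717e-01]), 'dq': array([-0.00240345, -0.00123505, -0.00384899,  0.000496  , -0.00103129,
       -0.00065792]), 'tau': array([ 1.51464199e-03, -4.31998372e+01, -2.44691652e+01,  7.19531067e-02,
        5.24609245e-02, -7.46769319e-05]), 'tool_pos': array([118.93306036, 510.98688648, 226.12569441]), 'tcp_rot': array([-3.14025454e+00, -1.55727452e-04,  2.91281746e+00]), 'contact_force': array([ 0.48970663, -0.90660398, -1.23533011]), 'moment': array([ 0.02971247, -0.02345334,  0.00455895]), 'finger_force': 0.0, 'grip_width': 92.20395496320863}
```

View pics/scene0.png

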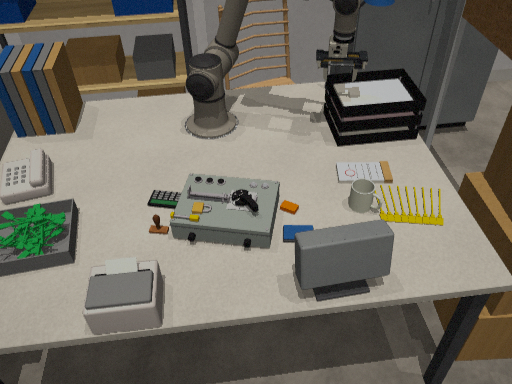

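View pics/side0.png

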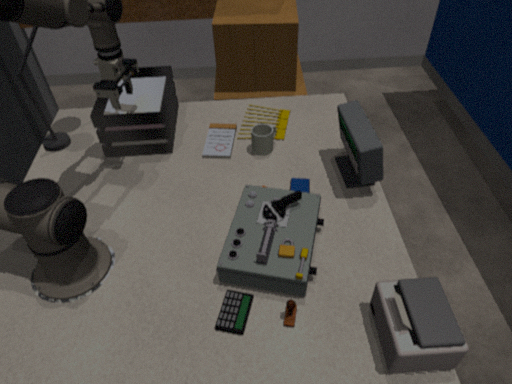

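```bash
cat > h.py <<'E'
import numpy as np,cv2
from scipy.spatial.transform import Rotation as R
from plant import bot
class Cam:
    def __init__(s,n,c=None):
        c=c or bot.get_calibration(n); s.f=192/np.tan(np.radians(c['vfov']/2)); s.c=np.array([c['cx'],c['cy']]); s.e=np.array(c['eye']); s.R=R.from_euler('xyz',c['rotation']).as_matrix()
    def proj(s,p):
        q=(np.asarray(p,float)-s.e)@s.R; return s.c+s.f*q[...,:2]/q[...,2:]
    def ray(s,u):
        u=np.atleast_2d(u); d=np.c_[(u-s.c)/s.f,np.ones(len(u))]@s.R.T; return d
    def plane(s,u,z):
        d=s.ray(u); return s.e+d*((z-s.e[2])/d[:,2])[:,None]
E
python3 - <<'E'
from h import *
a=cv2.imread("pics/scene0.png")[165:255,160:290];b=cv2.imread("pics/side0.png")[175:300,210:335]
cv2.imwrite("pics/sc1.png",cv2.resize(a,None,fx=6,fy=6,interpolation=cv2.INTER_CUBIC))
cv2.imwrite("pics/sd1.png",cv2.resize(b,None,fx=4.8,fy=4.8,interpolation=cv2.INTER_CUBIC))
E
```

```text
(no output)
```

View pics/sc1.png

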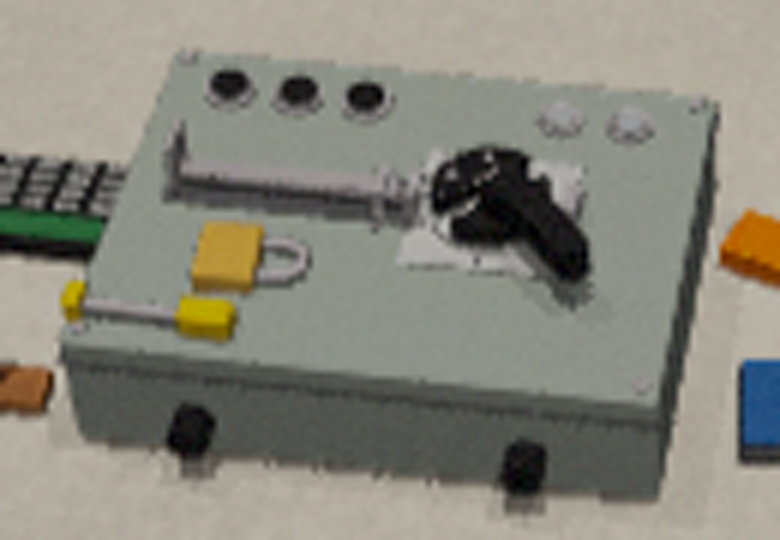

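View pics/sd1.png

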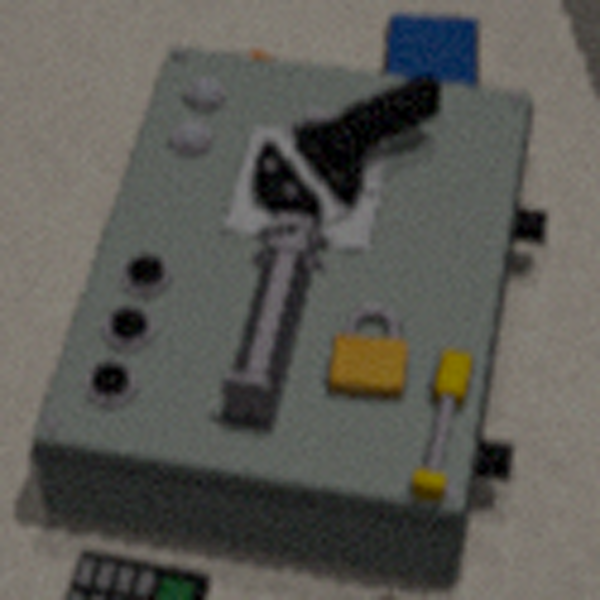

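Run:
```python
from h import *
from scipy.optimize import least_squares
S,D=Cam("scene"),Cam("side")
A=np.array([[180,52],[718,103],[655,405],[65,345]])/6+[160,165]   # FR FL BL BR
B=np.array([[38,442],[170,52],[530,97],[465,512]])/4.8+[210,175]
print(S.plane(A,85).round(1),D.plane(B,85).round(1))
L=np.array([[-120,-160],[-120,160],[120,160],[120,-160]])
for P in(S.plane(A,85),D.plane(B,85)):
    f=least_squares(lambda t:((L@np.array([[np.cos(t[2]),np.sin(t[2])],[-np.sin(t[2]),np.cos(t[2])]])+t[:2])-P[:,:2]).ravel(),[560,0,0]); print(f.x,f.fun.round(1))
print("handle tip @131",S.plane(np.array([[572,250]])/6+[160,165],131),D.plane(np.array([[425,88]])/4.8+[210,175],131))
print("tab top @124.5",S.plane(np.array([[181,135]])/6+[160,165],124.5),D.plane(np.array([[248,380]])/4.8+[210,175],124.5))
print(Cam("wrist").R,Cam("wrist").e)
```

```text
[[ 427.8  -91.    85. ]
 [ 519.4  213.1   85. ]
 [ 743.7  144.1   85. ]
 [ 657.  -155.4   85. ]] [[ 426.3  -97.1   85. ]
 [ 512.   203.9   85. ]
 [ 738.9  140.8   85. ]
 [ 651.6 -161.4   85. ]]
[ 5.86960093e+02  2.77269121e+01 -2.86782504e-01] [-1.2 -0.8 -2.3  2.   3.6  3.1 -0.2 -4.3]
[ 5.82206128e+02  2.15279234e+01 -2.77481162e-01] [-3.4 -2.3 -1.3  4.4  2.5  1.8  2.2 -3.8]
handle tip @131 [[672.30357845 111.45151552 131.        ]] [[665.38861349 109.42826096 131.        ]]
tab top @124.5 [[545.60172825 -87.94487988 124.5       ]] [[542.45030281 -95.01953457 124.5       ]]
[[ 0.22725512  0.9297324   0.28974604]
 [ 0.97383362 -0.21641746 -0.06936538]
 [-0.00178514  0.29792808 -0.95458665]] [ 40.97157766 530.42792557 385.01200875]
```

>>> jog_arm --gripper 0 --targets '[{"xyz": [0, 0, -0.5], "spin": 0.53}, {"xyz": [0, 0, -0.5], "spin": 0}, {"xyz": [-0.54, -0.32, 0], "spin": 0}, {"xyz": [-0.54, -0.32, 0], "spin": 0}, {"xyz": [-0.54, -0.32, 0], "spin": 0}, {"xyz": [-0.54, -0.32, 0], "spin": 0}, {"xyz": [-0.54, -0.32, 0], "spin": 0}, {"xyz": [-0.54, -0.32, 0], "spin": 0}, {"xyz": [-0.54, -0.32, 0], "spin": 0}, {"xyz": [-0.54, -0.32, 0], "spin": 0}]'

```text
time: 1.35
tool_pos: [394.9, 217.1, 306.5]
tcp_rot: [-3.142, -0.0, 2.86]
contact_force: [0.2, 0.3, 0.4]
grip_width: 0.9
finger_force: 0.0
```

>>> jog_arm --targets '[{"xyz": [-0.54, -0.32, 0], "spin": 0}, {"xyz": [-0.54, -0.32, 0], "spin": 0}, {"xyz": [-0.54, -0.32, 0], "spin": 0}, {"xyz": [-0.54, -0.32, 0], "spin": 0}, {"xyz": [-0.54, -0.32, 0], "spin": 0}, {"xyz": [0, 0, 0], "spin": 0}, {"xyz": [0, 0, 0], "spin": 0}, {"xyz": [0, 0, 0], "spin": 0}, {"xyz": [0, 0, 0], "spin": 0}, {"xyz": [0, 0, 0], "spin": 0}]'

```text
time: 2.6
tool_pos: [565.7, 36.1, 307.0]
tcp_rot: [3.141, 0.0, 2.861]
contact_force: [-0.8, 1.3, 0.1]
grip_width: 0.4
finger_force: 0.0
```

Run:
```python
from h import *
c=bot.get_calibration("wrist");im=bot.capture("wrist");cv2.imwrite("pics/w1.png",im)
import pickle;pickle.dump(c,open("w1.pkl","wb"));o=bot.get_obs();print(c,o['time'],o['tool_pos'],o['tcp_rot'],o['joint_positions'],o['grip_width'])
S=Cam("scene");print("monitor foot",S.plane([[315,293],[370,290]],0),"monitor top-left? z250",S.plane([[295,240],[390,225]],200))
```

```text
{'vfov': 71.90103815679964, 'cx': 259.25599011069056, 'cy': 189.34074961810464, 'eye': array([488.65061767,  59.36659616, 465.88620588]), 'rotation': array([2.83838256e+00, 1.94296126e-04, 1.28944625e+00])} 2.65 [565.76920101  35.91663267 306.95635268] [3.14141451e+00 3.69459712e-04 2.86046954e+00] [-7.18348612e-02  3.75031626e-01  1.25497010e+00  9.76657140e-05
  1.51119252e+00 -1.36151391e+00] 0.7567345952028729
monitor foot [[921.84370808 252.9771003    0.        ]
 [934.25281439 414.21340488   0.        ]] monitor top-left? z250 [[883.90389273 193.99592219 200.        ]
 [867.89784107 461.80505958 200.        ]]
```

View pics/w1.png

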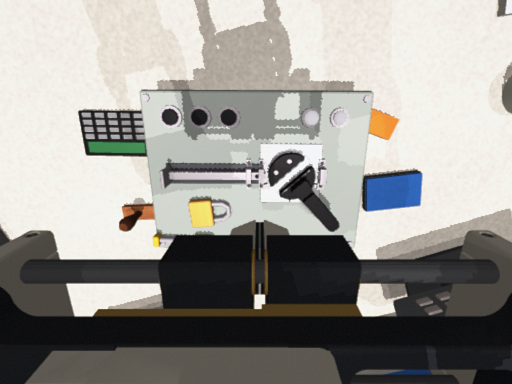

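Run:
```python
from h import *
a=cv2.imread("pics/w1.png")[84:244,135:385]
cv2.imwrite("pics/w1c.png",cv2.resize(a,None,fx=3.2,fy=3.2,interpolation=cv2.INTER_CUBIC))
```

```text
(no output)
```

View pics/w1c.png

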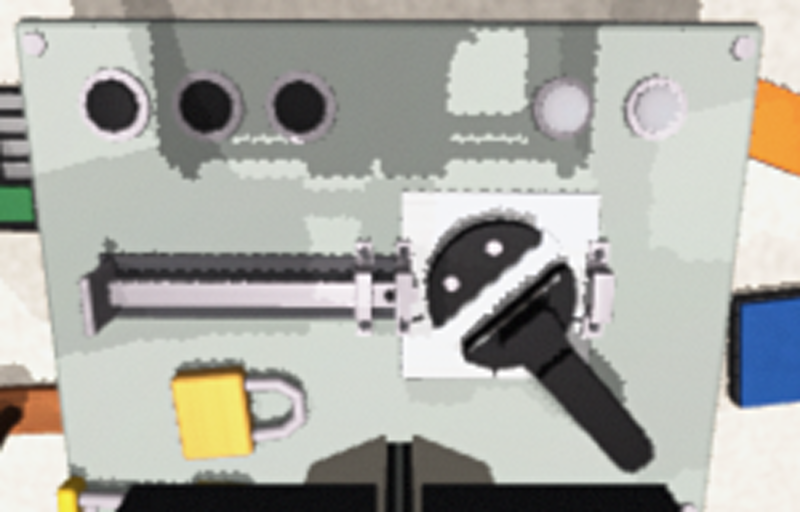

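Run:
```python
from h import *
import pickle
W=Cam("",pickle.load(open("w1.pkl","rb")))
def P(x,y,z):return W.plane(np.array([[x,y]])/3.2+[135,84],z)[0]
fr,fl=P(18,22,85),P(762,25,85)
d=fl-fr;yaw=np.arctan2(-d[0],d[1]);print("front",fr,fl,np.linalg.norm(d),"yaw",yaw)
X=np.array([np.cos(yaw),np.sin(yaw)]);Y=np.array([-X[1],X[0]])
o=(fr+fl)[:2]/2+120*X;print("centre",o)
loc=lambda p:np.array([(p[:2]-o)@X,(p[:2]-o)@Y]).round(1)
a=P(504,294,106);print("axis",a,loc(a))
for n,p in dict(tab=(90,306,124.5),bar=(250,297,101.5),bar0=(115,295,101.5),tip=(632,464,131),tipL=(650,448,131),tipR=(618,470,131),nearend=(547,345,131),keeper=(602,298,105)).items():
    q=P(*p);print(n,q.round(1),loc(q))
    if n.startswith(("tip","near")): v=loc(q)-[-5,50];print("  ang",np.arctan2(v[1],v[0]),np.hypot(*v))
```

```text
front [424.78645033 -89.01329883  85.        ] [513.14425338 212.41053865  85.        ] 314.10735610855426 yaw -0.2851465658086089
centre [584.11980397  27.94284768]
axis [590.73174867  78.30611574 106.        ] [-7.8 50.2]
tab [542.5 -89.9 124.5] [  -6.8 -124.8]
bar [562.  -30.2 101.5] [ -4.9 -62. ]
bar0 [544.5 -87.4 101.5] [  -5.5 -121.8]
tip [673.1 112.  131. ] [ 61.7 105.7]
  ang 0.695769659358323 86.89867662973931
tipL [667.8 121.  131. ] [ 54.1 112.8]
  ang 0.815741595479902 86.23601335868906
tipR [674.2 105.6 131. ] [64.6 99.8]
  ang 0.6210644817273968 85.58154006560059
nearend [609.8  88.9 131. ] [ 7.5 65.7]
  ang 0.8983900106799191 20.06838309381202
keeper [604.7 119.3 105. ] [-5.9 93.5]
```

>>> jog_arm --targets '[{"xyz": [-0.24, 0.6, 0], "spin": 0.04}, {"xyz": [-0.24, 0.6, 0], "spin": 0}, {"xyz": [-0.24, 0.6, 0], "spin": 0}, {"xyz": [0, 0, 0], "spin": 0}, {"xyz": [0, 0, 0.6], "spin": 0}, {"xyz": [0, 0, 0.6], "spin": 0}, {"xyz": [0, 0, 0.6], "spin": 0}, {"xyz": [0, 0, 0.6], "spin": 0}, {"xyz": [0, 0, 0], "spin": 0}, {"xyz": [0, 0, 0], "spin": 0}]'

```text
time: 3.9
tool_pos: [662.7, 157.4, 117.2]
tcp_rot: [3.14, 0.003, 2.856]
contact_force: [0.4, 1.1, 1.0]
grip_width: 0.3
finger_force: 0.0
```

```bash
cat >> h.py <<'E'
yaw=-.2851;O=np.array([584.3,27.]);X=np.array([np.cos(yaw),np.sin(yaw)]);Y=np.array([-X[1],X[0]])
loc=lambda p:np.array([(np.asarray(p)[:2]-O)@X,(np.asarray(p)[:2]-O)@Y]).round(1)
def look(tag):
    import pickle
    c=bot.get_calibration("wrist");cv2.imwrite(f"pics/{tag}.png",bot.capture("wrist"));pickle.dump(c,open(tag+".pkl","wb"))
    o=bot.get_obs();print(o['time'],o['tool_pos'].round(1),loc(o['tool_pos']),o['tcp_rot'].round(3),o['contact_force'].round(1),o['joint_positions'].round(2))
E
python3 -c "
from h import *
look('w2')"
```

```text
3.95 [663.2 157.5 117.9] [ 39.  147.4] [3.14  0.004 2.856] [0.1 0.8 0.9] [ 0.12  0.72  1.19  0.    1.23 -1.16]
```

View pics/w2.png

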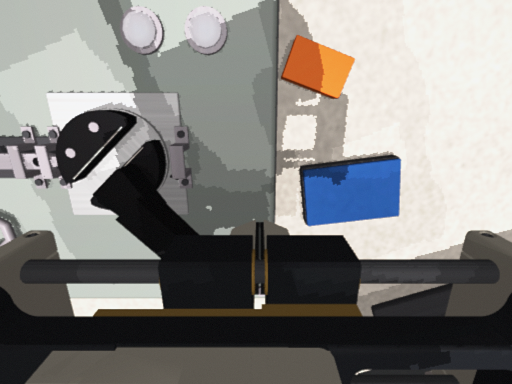

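>>> jog_arm --targets '[{"xyz": [-0.025, -0.1, 0.05], "spin": 0}, {"xyz": [-0.025, -0.1, 0], "spin": 0}, {"xyz": [-0.025, -0.1, 0], "spin": 0}, {"xyz": [-0.025, -0.1, 0], "spin": 0}, {"xyz": [-0.025, -0.1, 0], "spin": 0}, {"xyz": [-0.025, -0.1, 0], "spin": 0}, {"xyz": [-0.025, -0.1, 0], "spin": 0}, {"xyz": [-0.025, -0.06, 0], "spin": 0}, {"xyz": [0, 0, 0], "spin": 0}, {"xyz": [0, 0, 0], "spin": 0}]'

```text
time: 5.2
tool_pos: [659.6, 94.4, 110.5]
tcp_rot: [-3.141, -0.001, 2.856]
contact_force: [-0.4, 0.3, -0.1]
grip_width: 0.2
finger_force: 0.0
```

Run:
```python
from h import *
look('w3')
a=cv2.imread("pics/w3.png")[60:260,90:340]
cv2.imwrite("pics/w3c.png",cv2.resize(a,None,fx=3,fy=3,interpolation=cv2.INTER_CUBIC))
```

```text
5.25 [659.6  94.5 110.5] [53.3 86. ] [-3.141e+00 -1.000e-03  2.856e+00] [0.1 1.  0.5] [ 0.03  0.7   1.25 -0.    1.2  -1.26]
```

View pics/w3c.png

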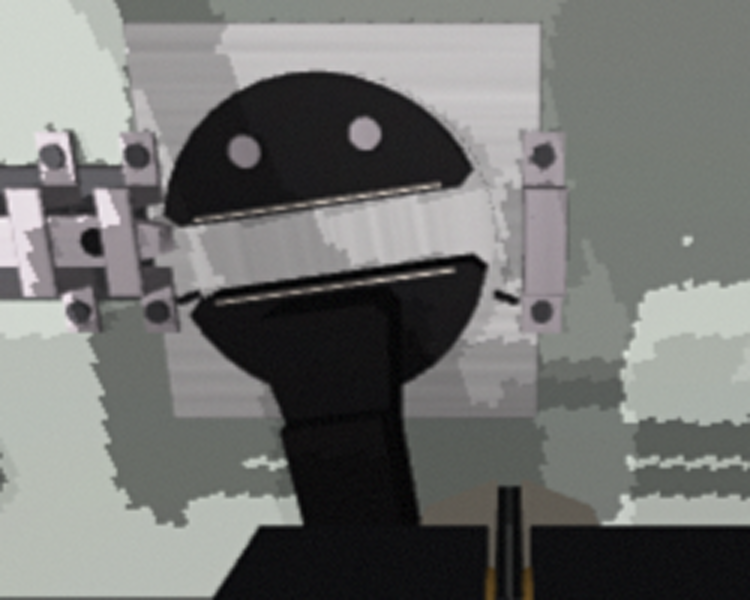

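```bash
cat >> h.py <<'E'
def slot(tag,pairs,sc,off):
    import pickle
    W=Cam("",pickle.load(open(tag+".pkl","rb")))
    for p in pairs:
        q=W.plane(np.array(p)/sc+off,106);a,b=loc(q[0]),loc(q[1]);d=b-a
        print(a,b,"mid",(a+b)/2,"theta",np.arctan2(-d[0],d[1]))
E
python3 - <<'E'
from h import *
slot("w3",[[(195,220),(440,184)],[(217,302),(455,269)],[(245,151),(365,133)],[(175,225),(472,172)],[(193,312),(485,265)]],3,[90,60])
print("plate/staple ref:");slot("w3",[[(137,156),(543,156)],[(157,312),(541,312)]],3,[90,60])
E
```

```text
[-11.8  23.6] [-18.8  73.3] mid [-15.3   48.45] theta 0.13992467057411775
[ 5.  26.2] [-1.8 76. ] mid [ 1.6 51.1] theta 0.13570692545311622
[-25.1  35.1] [-28.5  58.9] mid [-26.8  47. ] theta 0.14189705460416388
[-10.8  19.4] [-21.1  79.8] mid [-15.95  49.6 ] theta 0.1689050321643809
[ 7.2 20.9] [-2.6 82.2] mid [ 2.3  51.55] theta 0.1585280114394901
plate/staple ref:
[-24.2  13.6] [-24.1  93.8] mid [-24.15  53.7 ] theta -0.0012468821468348656
[ 7.2 13.4] [ 7.2 93.8] mid [ 7.2 53.6] theta -0.0
```

>>> jog_arm --targets '[{"xyz": [0, -0.04, 0], "spin": 0}, {"xyz": [0, -0.04, 0], "spin": 0}, {"xyz": [0, -0.035, 0], "spin": 0}, {"xyz": [0, 0, 0], "spin": 0}, {"xyz": [0, 0, 0], "spin": 0}, {"xyz": [0, 0, 0], "spin": 0}, {"xyz": [0, 0, 0], "spin": 0}, {"xyz": [0, 0, 0], "spin": 0}, {"xyz": [0, 0, 0], "spin": 0}, {"xyz": [0, 0, 0], "spin": 0}]'

```text
time: 6.5
tool_pos: [657.2, 85.8, 110.6]
tcp_rot: [-3.141, -0.0, 2.856]
contact_force: [-0.2, -0.7, -0.4]
grip_width: 0.1
finger_force: 0.0
```

Run:
```python
from h import *
look('w4')
a=cv2.imread("pics/w4.png")[60:260,90:340]
cv2.imwrite("pics/w4c.png",cv2.resize(a,None,fx=3,fy=3,interpolation=cv2.INTER_CUBIC))
```

```text
6.55 [657.2  85.8 110.7] [53.4 76.9] [-3.142 -0.     2.856] [ 0.1  0.1 -0.2] [ 0.01  0.69  1.26 -0.    1.19 -1.27]
```

View pics/w4c.png

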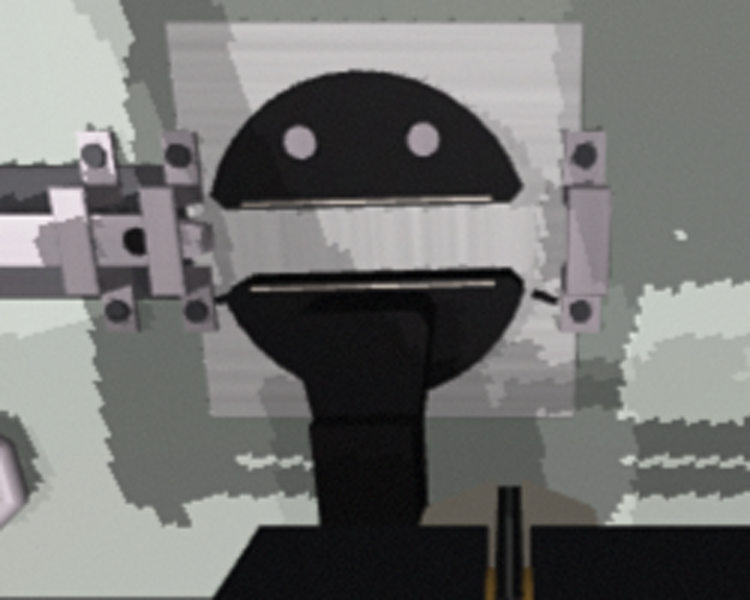

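>>> jog_arm --targets '[{"xyz": [0, -0.015, 0], "spin": 0}, {"xyz": [0, 0, 0], "spin": 0}, {"xyz": [0, 0.15, 0], "spin": 0}, {"xyz": [0, 0.15, 0], "spin": 0}, {"xyz": [0, 0, -0.5], "spin": 0}, {"xyz": [0, 0, -0.5], "spin": 0}, {"xyz": [0, 0, -0.2], "spin": 0}, {"xyz": [0.18, -0.6, 0], "spin": 0}, {"xyz": [0.18, -0.6, 0], "spin": 0}, {"xyz": [0.18, -0.6, 0], "spin": 0}]'

```text
time: 7.8
tool_pos: [580.4, -18.9, 205.6]
tcp_rot: [-3.141, -0.002, 2.857]
contact_force: [0.9, -1.0, 0.0]
grip_width: 0.6
finger_force: 0.0
```

Run:
```python
from h import *
look('w5')
```

```text
7.85 [577.5 -23.4 205.6] [  7.6 -50.3] [-3.138 -0.004  2.854] [ 0.1 -3.2  0.3] [-0.17  0.46  1.4  -0.    1.28 -1.45]
```

View pics/w5.png

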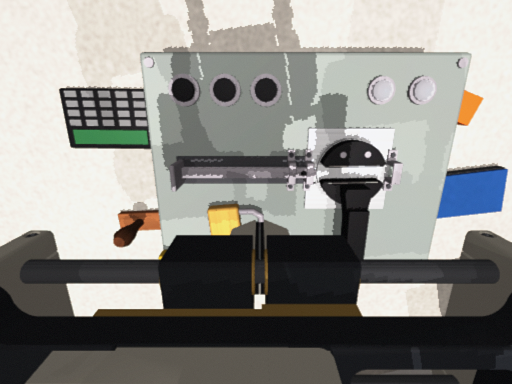

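```bash
cat >> h.py <<'E'
def band(tag,c0,c1,r0,r1):
    g=cv2.cvtColor(cv2.imread(f"pics/{tag}.png"),cv2.COLOR_BGR2GRAY).astype(float)
    pts=[]
    for c in range(c0,c1):
        w=np.clip(g[r0:r1,c]-70,0,40);pts.append((c,r0+(w*np.arange(r1-r0)).sum()/max(w.sum(),1)))
    k=np.polyfit(*zip(*pts),1);ends=[(c0,np.polyval(k,c0)),(c1,np.polyval(k,c1))]
    print(k,np.std([p[1]-np.polyval(k,p[0]) for p in pts]));slot(tag,[ends],1,[0,0])
E
python3 - <<'E'
from h import *
g=cv2.cvtColor(cv2.imread("pics/w5.png"),cv2.COLOR_BGR2GRAY);print(g[155:195,352])
band("w5",332,378,162,184)
g=cv2.cvtColor(cv2.imread("pics/w5.png"),cv2.COLOR_BGR2GRAY);print(g[150:195:3,165:190])
S=Cam("scene");p=S.plane([[158,232]],0)[0];print("stamp",p,loc(p))
E
```

```text
[ 46  49  47  48  48  46  45  48  45  46  88 169 197 247 247 245 246 241
 185 175 178 174 149  50   8   8  29  64  49  11   8   8   8   9  19  42
  42  40  43  41]
[4.42434869e-03 1.70200885e+02] 0.42687650179325554
[-9.2 28.6] [-9.  74.7] mid [-9.1  51.65] theta -0.004338367575622779
[[110 111 110 110 111 112 111 111 110 111 111 111 111 112 111 110 111 112
  112 110 110 111 112 113 109]
 [110 110 109 111 111 112 110 110 110 111 112 111 111 111 110 111 110 111
  109 111 111 112 111 110 109]
 [111 110 111 112 112 111 111 110 110 110 105  81  66  54  53  52  55  56
   57  56  53  53  54  53  55]
 [109 110 111 112 112 110 110 111 110 111 106  81  50  50  57  56  56  46
   39  40  46  44  44  41  45]
 [107 112 111 111 110 112 110 110 104  91  74  66  62  62  60  56  53  50
   45  39  35  36  39  38  37]
 [112 111 110 108 107  94  81  76  65  60  57  57  54  54  54  51  53  52
   49  37  35  37  37  36  35]
 [189 179 162 113 100 108 108  99  83  59  53  53  52  52  53  57  71  91
   93  93  95  93  93  99 110]
 [191 190 190 183 144 104 104 100  84  64  55  51  52  52  53  53  66  93
   92  91  93  93  97 110 112]
 [189 189 190 191 175 119 104 105  90  71  53  52  52  52  52  51  61  85
   92  91  98 117 117 115 109]
 [189 191 189 190 180 134 105 105  99  81  59  53  55  53  53  54  74 130
  172 172 171 173 178 187 189]
 [188 190 190 190 184 147 103 104 101  89  65  53  53  52  54  55  54  54
   55  60  74  75  76  78  77]
 [190 188 190 190 189 174 111 107 103  94  75  53  52  54  56  57  56  69
  100 125 127 126 125 122 121]
 [189 189 191 190 189 177 125 113 131 136 132  62  51  55  69 116 171 189
  189 189 188 188 188 188 189]
 [190 189 190 191 190 178 153 178 199 195 156  90 117 171 189 189 189 189
  188 189 188 188 188 188 188]
 [189 190 191 190 190 190 188 188 188 189 188 188 188 187 189 188 188 189
  187 189 189 189 189 187 188]]
stamp [ 611.23830788 -210.84420191    0.        ] [  92.7 -220.7]
```

>>> jog_arm --targets '[{"xyz": [0.05, -0.48, 0], "spin": 0}, {"xyz": [0.05, -0.48, 0], "spin": 0}, {"xyz": [0.05, -0.48, 0], "spin": 0}, {"xyz": [0, 0, 0], "spin": 0}, {"xyz": [0, 0, 0], "spin": 0}, {"xyz": [0, 0, 0], "spin": 0}, {"xyz": [0, 0, 0], "spin": 0}, {"xyz": [0, 0, 0], "spin": 0}, {"xyz": [0, 0, 0], "spin": 0}, {"xyz": [0, 0, 0], "spin": 0}]'

```text
time: 9.1
tool_pos: [537.7, -125.3, 206.7]
tcp_rot: [3.141, 0.0, 2.856]
contact_force: [0.4, -0.3, -0.2]
grip_width: 0.6
finger_force: 0.0
```

Run:
```python
from h import *
look('w6')
import pickle
W=Cam("",pickle.load(open("w6.pkl","rb")));print("tab expected px",[W.proj([*(O+X*x+Y*-127),124.5]).round(0) for x in(-18,8)])
g=cv2.cvtColor(cv2.imread("pics/w6.png"),cv2.COLOR_BGR2GRAY);u=W.proj([*(O+X*-5+Y*-127),124.5]).astype(int);print(u);print(g[u[1]-36:u[1]+37:6,u[0]-20:u[0]+21:2])
```

```text
9.15 [ 537.7 -125.4  206.7] [  -1.9 -159.3] [3.142 0.    2.856] [ 0.4  0.1 -0. ] [-0.37  0.41  1.48  0.    1.25 -1.65]
tab expected px [array([293., 178.]), array([292., 204.])]
[292 191]
[[111 113 114 113 112 113 112 111 112 112 112 112 119 141 141 142 140 142
  142 140 140]
 [113 113 114 114 113 111 112 112 113 109 110 110 119 141 139 139 140 140
  140 138 139]
 [112 112 112 113 113 112  55  43  43  43  55  56  45  60  73  96  61  71
   87  58  71]
 [138 134 156 198 140 198  87  69  50  62  65  50  40  42  49  55  50  51
   53  53  51]
 [180 180 180 180 180 172  73  67  52  55  86  90 141 209 206 213 231 229
  230 232 230]
 [179 179 180 180 180 163  76  75  52  57 118 150 151 202 200 222 226 224
  224 224 223]
 [180 180 181 181 180 160  84  87  56  71 158 171  88 105 107 106 106 105
  105 106 106]
 [181 181 179 180 179 180 178 178 175  82 161 166 188 204 205 205 204 205
  204 204 205]
 [180 181 179 178 179 180 179 179 178 179 177 180 191 205 204 206 205 203
  203 203 203]
 [179 179 181 179 179 179 179 178 180 178 179 178 204 203 203 203 204 204
  204 203 203]
 [204 186 203 205 200 203 205 199 202 202 203 191 205 204 203 202 202 202
  178  89  64]
 [204 206 207 205 204 204 204 203 203 204 204 203 202 202 205 202 202 202
  196 123 121]
 [ 88  90  90  89  87 106 178 195 204 204 203 203 202 202 203 202 202 202
  183 156 107]]
```

>>> jog_arm --targets '[{"xyz": [0.04, 0, 0.4], "spin": 0}, {"xyz": [0, 0, 0.4], "spin": 0}, {"xyz": [0, 0, 0.44], "spin": 0}, {"xyz": [0, 0, 0], "spin": 0}, {"xyz": [0, 0, 0], "spin": 0}, {"xyz": [0, 0.1, 0], "spin": 0}, {"xyz": [0, 0.1, 0], "spin": 0}, {"xyz": [0, 0.1, 0], "spin": 0}, {"xyz": [0, 0.1, 0], "spin": 0}, {"xyz": [0, 0, 0], "spin": 0}]'

```text
time: 10.4
tool_pos: [543.7, -92.8, 107.4]
tcp_rot: [3.141, -0.0, 2.857]
contact_force: [0.3, 1.0, 0.8]
grip_width: 0.4
finger_force: 0.0
```

Run:
```python
from h import *
look('w7')
import pickle
W=Cam("",pickle.load(open("w7.pkl","rb")))
g=cv2.cvtColor(cv2.imread("pics/w7.png"),cv2.COLOR_BGR2GRAY)
# bar top brightness along its length; nose position
for y in range(-100,60,8):
    u=W.proj([*(O+X*-5+Y*y),101.5]).round().astype(int); print(y,u,g[u[1],u[0]] if 0<=u[0]<512 and 0<=u[1]<384 else None)
```

```text
10.45 [543.4 -93.  107.3] [  -5.4 -126.7] [ 3.141e+00 -1.000e-03  2.856e+00] [-1.3 -0.1 -0.2] [-0.31  0.51  1.61  0.    1.02 -1.59]
-100 [296 230] 102
-92 [308 230] 146
-84 [320 230] 119
-76 [331 230] 144
-68 [343 230] 186
-60 [355 230] 93
-52 [366 230] 121
-44 [378 230] 122
-36 [390 230] 121
-28 [401 230] 209
-20 [413 230] 209
-12 [425 230] 171
-4 [436 230] 206
4 [448 230] 168
12 [460 230] 202
20 [472 230] 56
28 [483 230] 139
36 [495 230] 150
44 [507 230] 170
52 [518 230] None
```

>>> jog_arm --targets '[{"xyz": [0, 0.1, 0], "spin": 0}, {"xyz": [0, 0.1, 0], "spin": 0}, {"xyz": [0, 0.1, 0], "spin": 0}, {"xyz": [0, 0.1, 0], "spin": 0}, {"xyz": [0, 0.1, 0], "spin": 0}, {"xyz": [0, 0.1, 0], "spin": 0}, {"xyz": [0, 0.1, 0], "spin": 0}, {"xyz": [0, 0.1, 0], "spin": 0}, {"xyz": [0, 0.05, 0], "spin": 0}, {"xyz": [0, 0, 0], "spin": 0}]'

```text
time: 11.7
tool_pos: [563.3, -28.0, 107.7]
tcp_rot: [3.141, 0.001, 2.856]
contact_force: [-0.1, -0.2, -0.4]
grip_width: 0.4
finger_force: 0.0
```

Run:
```python
from h import *
look('w8')
o=bot.get_obs();print(o['contact_force'][:2]@Y,o['moment'])
```

```text
11.75 [563.3 -28.2 107.8] [ -4.6 -58.9] [3.141e+00 1.000e-03 2.856e+00] [ 0.6  0.9 -0.2] [-0.19  0.53  1.58  0.    1.03 -1.47]
0.9753808972546343 [-0.00184094  0.00776267  0.00835072]
```

>>> jog_arm --targets '[{"xyz": [0, 0.05, 0], "spin": 0}, {"xyz": [0, 0.05, 0], "spin": 0}, {"xyz": [0, 0.03, 0], "spin": 0}, {"xyz": [0, 0.01, 0], "spin": 0}, {"xyz": [0, 0.01, 0], "spin": 0}, {"xyz": [0, 0.01, 0], "spin": 0}, {"xyz": [0, 0.01, 0], "spin": 0}, {"xyz": [0, 0, 0], "spin": 0}, {"xyz": [0, 0, 0], "spin": 0}, {"xyz": [0, 0, 0], "spin": 0}]'

```text
time: 13.0
tool_pos: [566.5, -15.4, 107.4]
tcp_rot: [3.141, -0.0, 2.856]
contact_force: [0.0, -1.6, 0.7]
grip_width: 0.2
finger_force: 0.7
```

Run:
```python
from h import *
look('w9')
o=bot.get_obs();print(o['contact_force'][:2]@Y,o['moment'])
```

```text
13.05 [566.5 -15.4 107.4] [ -5.2 -45.7] [ 3.141 -0.     2.856] [ 0.1 -1.3  0.9] [-0.16  0.54  1.57  0.    1.04 -1.45]
-1.192156817467875 [-0.21251713 -0.02100377  0.01205963]
```

>>> jog_arm --targets '[{"xyz": [0, 0.01, 0], "spin": 0}, {"xyz": [0, 0.01, 0], "spin": 0}, {"xyz": [0, 0.01, 0], "spin": 0}, {"xyz": [0, 0, 0], "spin": 0}, {"xyz": [0, 0, 0], "spin": 0}, {"xyz": [0, 0, 0], "spin": 0}, {"xyz": [0, 0, 0], "spin": 0}, {"xyz": [0, 0, 0], "spin": 0}, {"xyz": [0, 0, 0], "spin": 0}, {"xyz": [0, 0, 0], "spin": 0}]'

```text
time: 14.3
tool_pos: [566.9, -14.0, 107.4]
tcp_rot: [-3.14, -0.001, 2.856]
contact_force: [-1.6, -5.7, 1.3]
grip_width: 0.4
finger_force: 3.0
```

Run:
```python
from h import *
look('w10')
o=bot.get_obs();print(o['contact_force'][:2]@Y,o['moment'])
```

```text
14.35 [566.9 -14.  107.5] [ -5.1 -44.2] [-3.14  -0.     2.856] [-1.6 -5.4  0.9] [-0.16  0.54  1.57 -0.    1.04 -1.44]
-5.607523700016013 [-0.89438915  0.27116157 -0.0122951 ]
```

>>> jog_arm --targets '[{"xyz": [0, 0.01, 0], "spin": 0}, {"xyz": [0, 0.01, 0], "spin": 0}, {"xyz": [0, 0, 0], "spin": 0}, {"xyz": [0, 0, 0], "spin": 0}, {"xyz": [0, 0, 0], "spin": 0}, {"xyz": [0, 0, 0], "spin": 0}, {"xyz": [0, 0, 0], "spin": 0}, {"xyz": [0, 0, 0], "spin": 0}, {"xyz": [0, 0, 0], "spin": 0}, {"xyz": [0, 0, 0], "spin": 0}]'

```text
time: 15.6
tool_pos: [567.0, -13.9, 107.5]
tcp_rot: [-3.138, -0.001, 2.856]
contact_force: [-4.7, -11.5, 1.7]
grip_width: 0.3
finger_force: 6.1
```

Run:
```python
from h import *
look('w11')
o=bot.get_obs();print(o['contact_force'][:2]@Y,o['moment'])
```

```text
15.65 [567.  -13.8 107.5] [ -5.1 -44.1] [-3.138e+00 -1.000e-03  2.856e+00] [ -3.6 -11.3   2.5] [-0.16  0.54  1.57 -0.    1.04 -1.44]
-11.873162627181621 [-1.79821318  0.5543872   0.04550198]
```

>>> jog_arm --targets '[{"xyz": [0, -0.1, 0], "spin": 0}, {"xyz": [0, -0.25, 0], "spin": 0}, {"xyz": [0, 0, -0.4], "spin": 0}, {"xyz": [0, 0, -0.5], "spin": 0}, {"xyz": [0, 0, -0.5], "spin": 0}, {"xyz": [0, 0.3, -0.4], "spin": 0}, {"xyz": [0, 0.3, 0], "spin": 0}, {"xyz": [0, 0.3, 0], "spin": 0}, {"xyz": [0, 0, 0], "spin": 0}, {"xyz": [0, 0, 0], "spin": 0}]'

```text
time: 16.9
tool_pos: [579.9, 29.7, 251.3]
tcp_rot: [-3.141, -0.001, 2.856]
contact_force: [-0.7, 0.5, -1.0]
grip_width: 0.6
finger_force: 0.0
```

Run:
```python
from h import *
look('w12')
import pickle
W=Cam("",pickle.load(open("w12.pkl","rb")))
g=cv2.cvtColor(cv2.imread("pics/w12.png"),cv2.COLOR_BGR2GRAY)
A=Cam("",pickle.load(open("w1.pkl","rb")));ga=cv2.cvtColor(cv2.imread("pics/w1.png"),cv2.COLOR_BGR2GRAY)
f=lambda C,I,x,y,z:I[tuple(C.proj([*(O+X*x+Y*y),z]).round().astype(int)[::-1])]
print("bar line z101.5 y, now(x=-5), now(x=-14), before(x=-5)")
for y in range(84,130,3): print(y,f(W,g,-7,y,101.5),f(W,g,-18,y,101.5),f(A,ga,-7,y,101.5))
print("tab edge z124.5")
for y in range(-36,-10,2): print(y,[f(W,g,x,y,124.5) for x in(-14,-6,2)])
uv=W.proj([*(O+X*-5+Y*50),106]);print(uv)
u,v=uv.round().astype(int);print(g[v-20:v+20:2,u-36:u+37:8])
```

```text
16.95 [579.9  29.5 251.4] [-4.9  1.2] [-3.141 -0.     2.855] [ 0.1 -0.2 -0. ] [-0.08  0.43  1.32 -0.    1.39 -1.37]
bar line z101.5 y, now(x=-5), now(x=-14), before(x=-5)
84 221 212 152
87 223 52 135
90 183 61 162
93 229 71 230
96 219 71 220
99 201 122 216
102 45 121 204
105 87 193 204
108 219 208 204
111 216 215 205
114 215 214 203
117 201 215 204
120 201 215 204
123 200 216 205
126 200 215 203
129 200 215 204
tab edge z124.5
-36 [np.uint8(86), np.uint8(83), np.uint8(185)]
-34 [np.uint8(88), np.uint8(86), np.uint8(185)]
-32 [np.uint8(86), np.uint8(85), np.uint8(185)]
-30 [np.uint8(86), np.uint8(84), np.uint8(186)]
-28 [np.uint8(86), np.uint8(83), np.uint8(175)]
-26 [np.uint8(123), np.uint8(104), np.uint8(156)]
-24 [np.uint8(170), np.uint8(176), np.uint8(184)]
-22 [np.uint8(144), np.uint8(117), np.uint8(145)]
-20 [np.uint8(97), np.uint8(55), np.uint8(184)]
-18 [np.uint8(210), np.uint8(88), np.uint8(185)]
-16 [np.uint8(225), np.uint8(78), np.uint8(185)]
-14 [np.uint8(161), np.uint8(148), np.uint8(192)]
-12 [np.uint8(229), np.uint8(232), np.uint8(183)]
[299.52786688 177.65122281]
[[118
[... 155 characters left out ...]
52 234 100]
 [ 74 201  47  44  54  53  50  52 212  71]
 [232 150  47  62  64  85  85  85 114 235]
 [214 116 147 104 109  85  80  80  98 227]
 [210 202 199 228 229 231 228 229 229 226]
 [210 197 198 225 224 224 223 222 223 224]
 [210 198 197 224 222 225 224 223 220 222]
 [210 197 199 227 215 198 226 225 220 223]
 [210 218  54  55  27  25  55  53 222 222]
 [211 170  19  35  31  38  72  58 229 219]
 [208 214 134  73  39  29  61  57 111 222]
 [100 234  39  31   5   6  49  46 158 210]
 [162 232  39  37  13  13  46  44 162 209]
 [227 232  41  38  47  49  47  42 238 205]
 [234 233  40  34  48  46  45 129 244 201]
 [233 229  58  40  47  48  45 245 242 198]
 [236 234 221  37  47  46  44 245 245 199]]
```

```bash
python3 -c "
from plant import bot
print(bot.close_job())"
```

```text
the job is handed in; nothing more can be done
None
```

The job is handed in at about 17 s of the 64 s allowed. The handle is at OFF (slot within about 0.02 rad of the bar), the bar is pushed through slot and keeper to its stop (about 103 mm of travel, 12 N at most), and the arm is lifted clear.

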